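Fit the fired lids to their jars

TASK

The jars and their lids have come out of the kiln separately: put each of the four lids, knob up, on the jar it was made for (wide round, slim round, square, oblong), lined up with the jar's sides and fully seated so that it lies flat on the rim. Set them down gently, leave the jars standing where they are, and do not disturb the tool jug or the tool tub.

Things in the scene. Friction and masses are not known exactly. Their poses are not given: they have to be found in the camera images.
- lid_wide_mid (a point): Lid of the wide jar: larger round lid. Buff clay, about 130 g, 40 mm high: from below a locating plug 8 mm (round, 60 mm across), plate 6 mm (round, 88 mm across), knob 26 mm (round, 22 mm across). Lies on its plug. Point: on its axis, half-way up, 6 mm above the plate's top, 20 mm below the knob's top; 12 mm above the jar's rim when seated. z up.
- lid_slim_mid (a point): Lid of the slim jar: smaller round lid. Buff clay, about 80 g, 40 mm high: from below a locating plug 8 mm (round, 37 mm across), plate 6 mm (round, 64 mm across), knob 26 mm (round, 22 mm across). Lies on its plug. Point: on its axis, half-way up, 6 mm above the plate's top, 20 mm below the knob's top; 12 mm above the jar's rim when seated. z up.
- lid_square_mid (a point): Lid of the square jar. Buff clay, about 130 g, 40 mm high: from below a locating plug 8 mm (48 x 48 mm), plate 6 mm (76 x 76 mm), knob 26 mm (22 x 22 mm, parallel to the plate). Lies on its plug. Point: on its axis, half-way up, 6 mm above the plate's top, 20 mm below the knob's top; 12 mm above the jar's rim when seated. z up; x, y parallel to its sides; fits in any quarter turn.
- lid_oblong_mid (a point): Lid of the oblong jar. Buff clay, about 150 g, 40 mm high: from below a locating plug 8 mm (76 x 40 mm), plate 6 mm (104 x 68 mm), knob 26 mm (bar 44 x 20 mm along the lid). Lies on its plug. Point: on its axis, half-way up, 6 mm above the plate's top, 20 mm below the knob's top; 12 mm above the jar's rim when seated. z up; x along its length; grip the bar along y; fits either way round.
- jar_wide: The wide round jar. Open, buff clay, loose, upright, 75 mm high to the rim, 84 mm across outside, mouth 74 mm; the lid's plug has about 7 mm of play all round in the mouth and the plate rests on the rim. Weighs about 650 g. Origin: centre of its underside, so the rim is 75 mm above it; z is up.
- jar_slim: The slim round jar, the tallest. Open, buff clay, loose, upright, 85 mm high to the rim, 60 mm across outside, mouth 51 mm; the lid's plug has about 7 mm of play all round in the mouth and the plate rests on the rim. Weighs about 550 g. Origin: centre of its underside, so the rim is 85 mm above it; z is up.
- jar_square: The square jar. Open, buff clay, loose, upright, 65 mm high to the rim, 72 x 72 mm outside, mouth 62 x 62 mm; the lid's plug has about 7 mm of play all round in the mouth and the plate rests on the rim. Weighs about 600 g. Origin: centre of its underside, so the rim is 65 mm above it; z is up; x and y run parallel to its sides.
- jar_oblong: The oblong jar. Open, buff clay, loose, upright, 60 mm high to the rim, 100 x 64 mm outside, mouth 90 x 54 mm; the lid's plug has about 7 mm of play all round in the mouth and the plate rests on the rim. Weighs about 700 g. Origin: centre of its underside, so the rim is 60 mm above it; z is up; x runs along its 100 mm side, y along its 64 mm side.
- tool_jug: Bystander, loose: white plastic jug 100 mm across with a side handle, full of modelling tools, about 200 mm high in all, beyond the jars to the robot's right. Origin: centre of its underside. Leave it alone.
- tool_tub: Bystander, loose: low translucent tub 120 x 200 mm, 55 mm high, holding wooden tools, on the far side of the bench. Origin: centre of its underside. Leave it alone.
Not all that is in view belongs to the job. What is shaped like the part that bears lid_square_mid but green or orange is not meant.

How it is judged:
By the outcome, as a careful person would: the job done as asked, in the order asked, and still so for the second after the job is handed in, with the robot touching nothing.
It also fails if it takes over 122 s, if anything falls off the work surface, if the arm or the gripper's body presses on something with over 40 N, if the wrist force passes 120 N, or if a joint passes its speed limit or range.

ROBOT

A 6-joint arm with a two-finger parallel gripper is mounted at the origin on the work surface. World frame = base frame: x ahead of the robot, y to its left, z up, the work surface at z = 0. Lengths are in mm, angles in rad, forces in N, time in s.
With the tool pointing down it reaches from about 275 to 875 mm from the base axis. Payload 12.5 kg.
Tool frame: the origin (TCP) lies midway between the tips of the shut fingers; the grasp point (between the pads) lies 19 mm behind it (manip.pinch_z is the distance from the TCP to the grasp point, in mm); z points along the fingers, y is the line along which they close (so a half turn about z gives the same grasp; the last joint's range is limited). The gripper opens to 85 mm and grips with 20 to 120 N. Pads are 22 mm wide; open, the fingers measure 114 mm over their backs; the gripper's body (76 mm by 85 mm) begins 54 mm behind the grasp point. The pads swing forward as they close: fully open they stand 13 mm farther back than shut.
Start: joints at [1.162, 0.351, 1.652, -0, 1.139, -0.085], TCP at [174.962, 521.414, 231.29] pointing down, gripper open.
Joint ranges: [-2.75, 2.75], [-0.79, 2.1], [0.01, 2.65], [-1.57, 4.71], [0.07, 3.14], [-2.87, 2.87]. Speed limits (rad/s): [2.22, 2.22, 2.79, 3.14, 3.14, 3.14].

INTERFACE

Orientations are given as a unit quaternion [w, x, y, z].
In Python, from workcell import manip gives the robot as it stands.
- The arm moves only by the shell command python3 -m pendant 'ROWS' [FORCE]. ROWS is JSON, a list of rows, each an object with "fingers": the finger opening in mm, from 0 to 85.4; "xyz": the shift along the world's x, y, z in units of 25 mm (1.0 is 25 mm), a list of three; "rotation": the turn, a rotation vector about the world's x, y, z in units of 6 degrees (1.0 is 6 degrees), a list of three. A call has 1 to 5 rows; each row shifts and turns the commanded pose from where the row before left it; what a row does not reach is not made up. A row lasts 1/10 s, in which the tool goes at most 50 mm and 8.59 degrees, less where a joint would pass 70% of its speed; a pose out of reach is approached as far as the arm can. A call is refused whole if a number of a shift passes 1 or a number of a turn 1, either way. A call with a gripper value outside its range is refused whole. The fingers move at their own pace and stop on an object; FORCE is the grip in N (left out, the last holds). Time passes only in rows, so rows that do not move let the fingers close. It gives the time, the measured TCP pose, the force, the opening and the grip force at its end, in the units of the state.
- manip.get_obs(): the state, without advancing time (a new reading comes with each control period).
- manip.capture(name): name is "scene" or "top"; returns (picture, depth): 480x640x3 uint8, red, green, blue; 480x640 float32, mm along the optical axis (not along the pixel's ray), 0 where there is no reading.
- manip.calibration(name): a dict with "K" (3x3 intrinsics, pixels), "extrinsics" (4x4, takes a point from world to camera coordinates). Camera axes: x right, y down, z forward; pixel columns grow to the right and rows downward; lengths in mm; the calibration is good to about 2 mm. A picture is of the moment at which its call begins. calibration takes no time and is no camera call.
- manip.close_job(): hands the job in; it is judged then, once.
The state is a dict: "clock": time; "qpos": joint angles; "dq": joint speeds; "effort": joint torques, N m; "ee_pos": TCP position; "orientation": TCP orientation; "contact_force": force on the tool from outside, world axes, zero at the start; "torque": the same for the moment, N m; "width": opening from 0.0 (shut) to 1.0 (fully open); "grasp_force": force on a finger pad.
Only numpy, scipy, OpenCV 4.12 (cv2) and the standard library are available. Lean on these libraries where they do the work, as an engineer would, in place of code of your own. Each camera call takes 0.05 s, during which the arm holds its last target. There are 200 camera calls.

## Working session

There is one attempt and no reset: what is moved stays moved. The work goes in short steps, Python scripts to look and compute and a shell command to move; the robot and the scene stay as the last step left them, time stands still between calls to the robot, and variables do not carry over. Pictures are saved under pics/ and viewed, at most 14 in all, crops included, and the job is handed in when it is done.

```bash
mkdir -p pics; ls; python3 - <<'E'
from workcell import manip
import cv2,numpy as np
for n in("scene","top"):
    p,d=manip.capture(n); cv2.imwrite(f"pics/{n}0.png",p[:,:,::-1]); np.savez(f"{n}0.npz",p=p,d=d)
    c=manip.calibration(n); print(n,np.round(c["K"],1).tolist(),np.round(c["extrinsics"],3).tolist())
print(manip.get_obs(),manip.pinch_z)
E
```

```text
pics
scene [[436.4, 0.0, 317.4], [0.0, 436.4, 237.8], [0.0, 0.0, 1.0]] [[0.769, 0.639, -0.013, -426.394], [0.403, -0.5, -0.766, -247.902], [-0.496, 0.584, -0.643, 1399.425], [0.0, 0.0, 0.0, 1.0]]
top [[524.1, 0.0, 325.2], [0.0, 524.1, 228.5], [0.0, 0.0, 1.0]] [[-0.063, -0.998, 0.005, -44.228], [-0.971, 0.06, -0.233, 614.02], [0.232, -0.02, -0.972, 1282.141], [0.0, 0.0, 0.0, 1.0]]
{'clock': 0.1, 'qpos': array([ 1.16242014e+00,  3.51171178e-01,  1.65235414e+00,  9.26664350e-06,
        1.13911508e+00, -8.46154975e-02]), 'dq': array([-0.00081928, -0.0007775 ,  0.00048468, -0.0004803 ,  0.00229753,
        0.0001841 ]), 'effort': array([-9.90823901e-04, -5.06839979e+01, -2.91873550e+01, -1.52636612e-04,
        2.67725321e-03,  4.97023137e-06]), 'ee_pos': array([174.83636458, 521.15602567, 230.82064573]), 'orientation': array([-1.31909154e-04,  1.61176142e-01,  9.86925517e-01, -5.07012570e-04]), 'contact_force': array([ 0.52240859, -0.17062624, -0.34094826]), 'torque': array([-0.01658534, -0.02960099, -0.00749246]), 'grasp_force': 0.0, 'width': 1.0027687089775126} 18.700000000000003
```

View pics/top0.png

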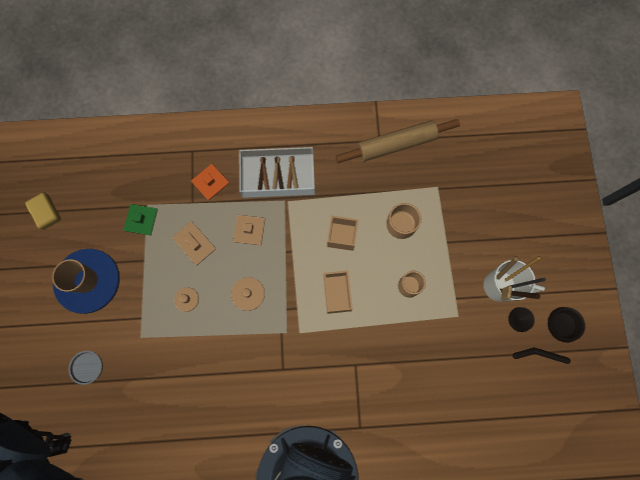

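View pics/scene0.png

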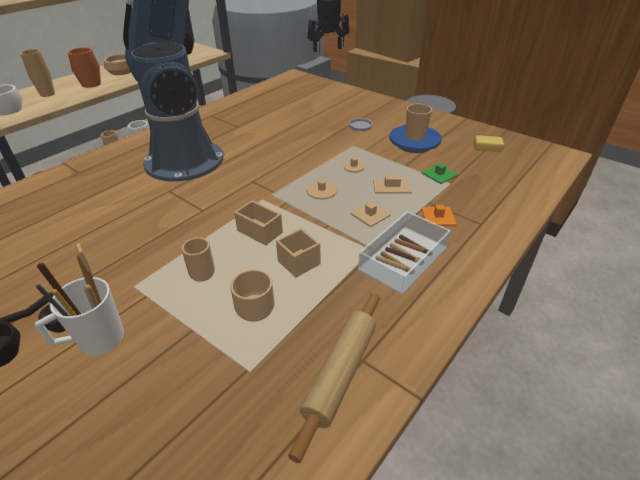

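The top view shows the lids on the left mat: oblong at (194,243), square at (249,230), slim at (186,299) and wide at (248,294). The jars on the right mat are square at (342,234), wide at (404,221), oblong at (338,293) and slim at (412,285). The square-lid candidates are buff (249,230), green (140,220) and orange (210,181). Buff is the one meant, since the task rules out green and orange.

```bash
cat > meas.py <<'E'
from workcell import manip
import cv2,numpy as np
c=manip.calibration("top");K=c["K"];T=np.linalg.inv(c["extrinsics"])
def cloud(d):
    v,u=np.mgrid[:480,:640]; P=np.stack([(u-K[0,2])/K[0,0]*d,(v-K[1,2])/K[1,1]*d,d,np.ones_like(d)],-1)
    return (P@T.T)[...,:3]
def onplane(uv,z):
    uv=np.asarray(uv,float).reshape(-1,2); r=np.c_[(uv-K[:2,2])/[K[0,0],K[1,1]],np.ones(len(uv))]@T[:3,:3].T; o=T[:3,3]
    return (o+r*((z-o[2])/r[:,2])[:,None])[:,:2]
def at(d,rc,zlo,zhi,z,round_,R=30):
    "pixels around rc whose depth height lies in zlo..zhi, cast on plane z; fit rect or circle"
    W=cloud(d); u,v=rc; m=np.zeros((480,640),np.uint8); m[v-R:v+R,u-R:u+R]=1
    m&=((W[...,2]>zlo)&(W[...,2]<zhi)&(d>0)).astype(np.uint8)
    n,l,s,_=cv2.connectedComponentsWithStats(m,connectivity=8); k=1+np.argmax(s[1:,4]); vv,uu=np.where(l==k)
    p=onplane(np.c_[uu,vv],z).astype(np.float32)
    h=W[...,2][l==k]
    if round_: (x,y),r=cv2.minEnclosingCircle(p); return np.round([x,y,2*r,0,np.median(h),len(p)],1)
    (x,y),(w,hh),a=cv2.minAreaRect(p)
    if hh>w: w,hh,a=hh,w,a+90
    return np.round([x,y,w,hh,a,np.median(h),len(p)],1)
LID=dict(wide=((248,294),1),slim=((186,299),1),square=((249,230),0),oblong=((194,243),0))
JAR=dict(wide=((404,221),75,1),slim=((412,285),85,1),square=((342,234),65,0),oblong=((338,293),60,0))
E
python3 - <<'E'
from meas import *
f=np.load("top0.npz");d=f["d"];W=cloud(d)
print("mat",np.median(W[310:330,210:230,2]),W[310:330,210:230,2].std())
for k,((u,v),r) in LID.items(): print("lid",k,at(d,(u,v),8,60,14,r),"knob",at(d,(u,v),28,60,40,r))
for k,((u,v),z,r) in JAR.items(): print("jar",k,at(d,(u,v),z-7,z+8,z,r,32))
p=f["p"][:,:,::-1][190:330,140:440]; cv2.imwrite("pics/crop.png",cv2.resize(p,None,fx=2.6,fy=2.6,interpolation=cv2.INTER_CUBIC))
E
```

```text
mat -1.8041465101924814 69.56997596688521
lid wide [462.7 129.9  87.5   0.   12.4 797. ] knob [461.8 129.3  22.5   0.   37.   58. ]
lid slim [457.9 290.3  63.8   0.   12.6 428. ] knob [457.4 289.8  22.4   0.   37.7  60. ]
lid square [634.5 121.8  76.2  76.  170.   12.7 694. ] knob [633.5 121.   23.6  23.2  79.2  36.6  74. ]
lid oblong [606.8 270.3 104.3  67.7  38.8  12.8 887. ] knob [605.3 269.5  46.7  20.1  42.4  37.3 133. ]
jar wide [ 625.  -289.7   85.5    0.    72.1  198. ]
jar slim [ 456.2 -293.9   59.7    0.    82.3  121. ]
jar square [ 603.7 -127.8   73.7   71.7  168.    63.4  210. ]
jar oblong [ 449.6 -104.4  100.    63.8    2.1   57.7  237. ]
```

View pics/crop.png

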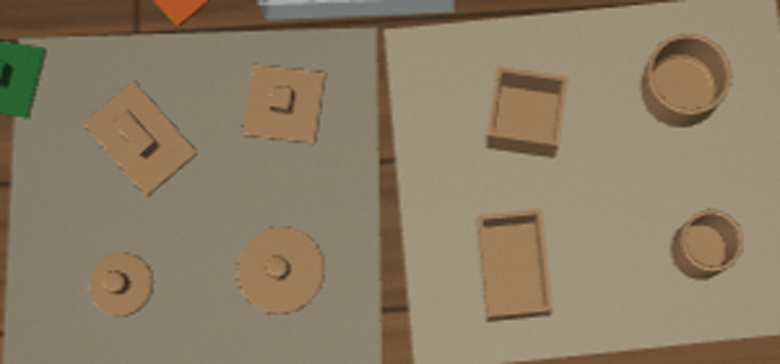

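The crop shows four buff lids, knob up, and four open jars, and the measured sizes match the description. The buff square lid is at crop (285,103), image (249,230). I start with the slim lid.

```bash
R='python3 -m pendant'
$R '[{"fingers":60,"xyz":[1,-0.8,-0.5],"rotation":[0,0,0]},{"fingers":60,"xyz":[1,-0.8,-0.5],"rotation":[0,0,0]},{"fingers":60,"xyz":[1,-0.8,-0.5],"rotation":[0,0,0]},{"fingers":60,"xyz":[1,-0.8,-0.5],"rotation":[0,0,0]},{"fingers":60,"xyz":[1,-0.8,-0.5],"rotation":[0,0,0]}]' 30
$R '[{"fingers":60,"xyz":[1,-0.8,-0.5],"rotation":[0,0,0]},{"fingers":60,"xyz":[1,-0.8,-0.5],"rotation":[0,0,0]},{"fingers":60,"xyz":[1,-0.8,-0.5],"rotation":[0,0,0]},{"fingers":60,"xyz":[1,-0.8,-0.5],"rotation":[0,0,0]},{"fingers":60,"xyz":[1,-0.8,-0.5],"rotation":[0,0,0]}]'
$R '[{"fingers":60,"xyz":[0.7,-0.7,-0.5],"rotation":[0,0,0]},{"fingers":60,"xyz":[0.6,-0.5,-0.5],"rotation":[0,0,0]},{"fingers":60,"xyz":[0,0,0],"rotation":[0,0,0]},{"fingers":60,"xyz":[0,0,0],"rotation":[0,0,0]}]'
```

```text
clock: 0.6
ee_pos: [300.7, 420.4, 168.1]
orientation: [-0.0, 0.161, 0.987, -0.0]
contact_force: [0.1, 1.2, 0.0]
width: 0.704
grasp_force: 0.0
clock: 1.1
ee_pos: [425.7, 320.4, 105.6]
orientation: [-0.0, 0.161, 0.987, -0.0]
contact_force: [-0.3, 0.9, -0.9]
width: 0.703
grasp_force: 0.0
clock: 1.5
ee_pos: [457.1, 291.4, 81.1]
orientation: [-0.0, 0.162, 0.987, -0.0]
contact_force: [-0.0, 0.2, 0.3]
width: 0.704
grasp_force: 0.0
```

```bash
R='python3 -m pendant'
$R '[{"fingers":60,"xyz":[0,-0.06,-0.9],"rotation":[0,0,0]},{"fingers":60,"xyz":[0,0,-0.9],"rotation":[0,0,0]},{"fingers":60,"xyz":[0,0,-0.5],"rotation":[0,0,0]},{"fingers":60,"xyz":[0,0,-0.26],"rotation":[0,0,0]},{"fingers":35,"xyz":[0,0,0],"rotation":[0,0,0]}]' 30
$R '[{"fingers":10,"xyz":[0,0,0],"rotation":[0,0,0]},{"fingers":10,"xyz":[0,0,0],"rotation":[0,0,0]},{"fingers":10,"xyz":[0,0,0],"rotation":[0,0,0]},{"fingers":10,"xyz":[0,0,0],"rotation":[0,0,0]},{"fingers":10,"xyz":[0,0,0],"rotation":[0,0,0]}]'
$R '[{"fingers":10,"xyz":[0,0,0.2],"rotation":[0,0,0]},{"fingers":10,"xyz":[0,0,0.6],"rotation":[0,0,0]},{"fingers":10,"xyz":[0,0,0.6],"rotation":[0,0,0]},{"fingers":10,"xyz":[0,0,0.6],"rotation":[0,0,0]},{"fingers":10,"xyz":[0,0,0],"rotation":[0,0,0]}]'
python3 - <<'E'
from meas import *
p,d=manip.capture("scene"); cv2.imwrite("pics/s1.png",cv2.resize(np.ascontiguousarray(p[100:260,260:480,::-1]),None,fx=3,fy=3))
E
```

```text
clock: 2.0
ee_pos: [457.1, 290.2, 17.2]
orientation: [-0.0, 0.161, 0.987, -0.0]
contact_force: [0.3, -0.1, 1.1]
width: 0.545
grasp_force: 0.0
clock: 2.5
ee_pos: [458.0, 290.3, 18.3]
orientation: [0.001, 0.161, 0.987, 0.001]
contact_force: [-1.2, 0.7, 7.0]
width: 0.241
grasp_force: 29.3
clock: 3.0
ee_pos: [458.7, 290.6, 70.1]
orientation: [0.002, 0.161, 0.987, 0.001]
contact_force: [0.3, -0.0, -0.8]
width: 0.246
grasp_force: 29.4
```

View pics/s1.png

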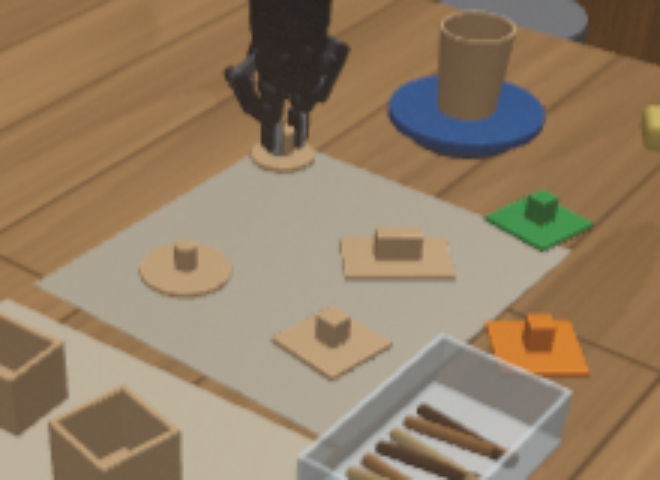

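The slim lid hangs level in the fingers at crop (285,150). I carry it to the slim jar.

```bash
R='python3 -m pendant'
$R '[{"fingers":10,"xyz":[0,-0.4,0.6],"rotation":[0,0,0]},{"fingers":10,"xyz":[0,-0.8,0.8],"rotation":[0,0,0]},{"fingers":10,"xyz":[0,-1,0.8],"rotation":[0,0,0]},{"fingers":10,"xyz":[0,-1,0.6],"rotation":[0,0,0]},{"fingers":10,"xyz":[0,-1,0.4],"rotation":[0,0,0]}]' >/dev/null
$R '[{"fingers":10,"xyz":[0,-1,0],"rotation":[0,0,0]},{"fingers":10,"xyz":[0,-1,0],"rotation":[0,0,0]},{"fingers":10,"xyz":[0,-1,0],"rotation":[0,0,0]},{"fingers":10,"xyz":[0,-1,0],"rotation":[0,0,0]},{"fingers":10,"xyz":[0,-1,0],"rotation":[0,0,0]}]' >/dev/null
$R '[{"fingers":10,"xyz":[0,-1,0],"rotation":[0,0,0]},{"fingers":10,"xyz":[0,-1,0],"rotation":[0,0,0]},{"fingers":10,"xyz":[0,-1,0],"rotation":[0,0,0]},{"fingers":10,"xyz":[0,-1,0],"rotation":[0,0,0]},{"fingers":10,"xyz":[0,-1,0],"rotation":[0,0,0]}]' >/dev/null
$R '[{"fingers":10,"xyz":[0,-1,0],"rotation":[0,0,0]},{"fingers":10,"xyz":[0,-1,0],"rotation":[0,0,0]},{"fingers":10,"xyz":[0,-1,0],"rotation":[0,0,0]},{"fingers":10,"xyz":[0,-1,0],"rotation":[0,0,0]},{"fingers":10,"xyz":[0,-1,0],"rotation":[0,0,0]}]' >/dev/null
$R '[{"fingers":10,"xyz":[0,-1,0],"rotation":[0,0,0]},{"fingers":10,"xyz":[0,-1,0],"rotation":[0,0,0]},{"fingers":10,"xyz":[0,-1,0],"rotation":[0,0,0]},{"fingers":10,"xyz":[0,-0.8,0],"rotation":[0,0,0]},{"fingers":10,"xyz":[-0.1,-0.4,0],"rotation":[0,0,0]}]' >/dev/null
$R '[{"fingers":10,"xyz":[0,0,-0.6],"rotation":[0,0,0]},{"fingers":10,"xyz":[0,0,-0.4],"rotation":[0,0,0]},{"fingers":10,"xyz":[0,0,0],"rotation":[0,0,0]}]'
```

```text
clock: 5.85
ee_pos: [454.1, -294.1, 120.8]
orientation: [-0.001, 0.161, 0.987, 0.001]
contact_force: [-0.6, 0.1, -0.7]
width: 0.244
grasp_force: 29.5
```

```bash
R='python3 -m pendant'
$R '[{"fingers":10,"xyz":[0.1,0,-0.4],"rotation":[0,0,0]},{"fingers":10,"xyz":[0,0,-0.3],"rotation":[0,0,0]},{"fingers":10,"xyz":[0,0,-0.16],"rotation":[0,0,0]},{"fingers":10,"xyz":[0,0,-0.08],"rotation":[0,0,0]},{"fingers":10,"xyz":[0,0,0],"rotation":[0,0,0]}]'
$R '[{"fingers":10,"xyz":[0,0,-0.04],"rotation":[0,0,0]},{"fingers":10,"xyz":[0,0,0],"rotation":[0,0,0]}]'
```

```text
clock: 6.35
ee_pos: [457.4, -295.0, 98.6]
orientation: [-0.0, 0.161, 0.987, 0.0]
contact_force: [-0.2, -0.3, -0.4]
width: 0.244
grasp_force: 29.5
clock: 6.55
ee_pos: [457.5, -295.2, 97.9]
orientation: [0.0, 0.161, 0.987, -0.0]
contact_force: [-0.1, -0.1, -1.3]
width: 0.241
grasp_force: 29.5
```

```bash
R='python3 -m pendant'
$R '[{"fingers":10,"xyz":[0,0.04,-0.06],"rotation":[0,0,0]},{"fingers":10,"xyz":[0,0,0],"rotation":[0,0,0]}]'
$R '[{"fingers":10,"xyz":[0,0,-0.04],"rotation":[0,0,0]},{"fingers":10,"xyz":[0,0,0],"rotation":[0,0,0]}]'
```

```text
clock: 6.75
ee_pos: [457.4, -293.9, 96.2]
orientation: [-0.0, 0.161, 0.987, 0.0]
contact_force: [0.5, -0.9, -1.0]
width: 0.249
grasp_force: 29.5
clock: 6.95
ee_pos: [457.5, -294.1, 95.3]
orientation: [0.0, 0.161, 0.987, -0.0]
contact_force: [0.7, 0.7, -0.2]
width: 0.244
grasp_force: 29.6
```

```bash
R='python3 -m pendant'
$R '[{"fingers":10,"xyz":[0,0,-0.04],"rotation":[0,0,0]},{"fingers":10,"xyz":[0,0,0],"rotation":[0,0,0]}]'
$R '[{"fingers":10,"xyz":[0,0,-0.04],"rotation":[0,0,0]},{"fingers":10,"xyz":[0,0,0],"rotation":[0,0,0]}]'
```

```text
clock: 7.15
ee_pos: [457.8, -294.3, 95.3]
orientation: [0.0, 0.161, 0.987, -0.0]
contact_force: [-2.6, 2.1, 11.7]
width: 0.245
grasp_force: 30.6
clock: 7.35
ee_pos: [458.2, -294.6, 95.2]
orientation: [0.001, 0.161, 0.987, -0.001]
contact_force: [-4.8, 4.3, 20.7]
width: 0.246
grasp_force: 31.6
```

The lid seats at TCP z 95.2 (rim + 10.2). I release it and go back for the wide lid.

```bash
R='python3 -m pendant'
$R '[{"fingers":10,"xyz":[0,0,0.08],"rotation":[0,0,0]},{"fingers":18,"xyz":[0,0,0],"rotation":[0,0,0]},{"fingers":30,"xyz":[0,0,0],"rotation":[0,0,0]},{"fingers":50,"xyz":[0,0,0],"rotation":[0,0,0]},{"fingers":60,"xyz":[0,0,0.2],"rotation":[0,0,0]}]'
$R '[{"fingers":60,"xyz":[0,0,0.6],"rotation":[0,0,0]},{"fingers":60,"xyz":[0,0,0.8],"rotation":[0,0,0]},{"fingers":60,"xyz":[0,0.5,0.6],"rotation":[0,0,0]},{"fingers":60,"xyz":[0,1,0],"rotation":[0,0,0]},{"fingers":60,"xyz":[0,1,0],"rotation":[0,0,0]}]' >/dev/null
$R '[{"fingers":60,"xyz":[0,1,0],"rotation":[0,0,0]},{"fingers":60,"xyz":[0,1,0],"rotation":[0,0,0]},{"fingers":60,"xyz":[0,1,0],"rotation":[0,0,0]},{"fingers":60,"xyz":[0,1,0],"rotation":[0,0,0]},{"fingers":60,"xyz":[0,1,0],"rotation":[0,0,0]}]' >/dev/null
$R '[{"fingers":60,"xyz":[0,1,0],"rotation":[0,0,0]},{"fingers":60,"xyz":[0,1,0],"rotation":[0,0,0]},{"fingers":60,"xyz":[0,1,0],"rotation":[0,0,0]},{"fingers":60,"xyz":[0,1,0],"rotation":[0,0,0]},{"fingers":60,"xyz":[0,1,0],"rotation":[0,0,0]}]' >/dev/null
$R '[{"fingers":60,"xyz":[0,1,-0.6],"rotation":[0,0,0]},{"fingers":60,"xyz":[0,1,-0.8],"rotation":[0,0,0]},{"fingers":60,"xyz":[0.2,1,-0.8],"rotation":[0,0,0]},{"fingers":60,"xyz":[0,1,-0.5],"rotation":[0,0,0]},{"fingers":60,"xyz":[0,0.5,0],"rotation":[0,0,0]}]' >/dev/null
$R '[{"fingers":60,"xyz":[0,0,0],"rotation":[0,0,0]},{"fingers":60,"xyz":[0,0,0],"rotation":[0,0,0]}]'
```

```text
clock: 7.85
ee_pos: [457.1, -293.8, 99.8]
orientation: [-0.001, 0.161, 0.987, 0.0]
contact_force: [0.3, -0.3, -0.0]
width: 0.677
grasp_force: 0.0
clock: 10.05
ee_pos: [462.8, 130.5, 83.6]
orientation: [0.001, 0.161, 0.987, 0.0]
contact_force: [0.2, -0.1, -0.5]
width: 0.701
grasp_force: 0.0
```

```bash
R='python3 -m pendant'
$R '[{"fingers":60,"xyz":[0,-0.04,-0.9],"rotation":[0,0,0]},{"fingers":60,"xyz":[0,0,-0.9],"rotation":[0,0,0]},{"fingers":60,"xyz":[0,0,-0.5],"rotation":[0,0,0]},{"fingers":60,"xyz":[0,0,-0.24],"rotation":[0,0,0]},{"fingers":35,"xyz":[0,0,0],"rotation":[0,0,0]}]' 40
$R '[{"fingers":10,"xyz":[0,0,0],"rotation":[0,0,0]},{"fingers":10,"xyz":[0,0,0],"rotation":[0,0,0]},{"fingers":10,"xyz":[0,0,0],"rotation":[0,0,0]},{"fingers":10,"xyz":[0,0,0],"rotation":[0,0,0]},{"fingers":10,"xyz":[0,0,0],"rotation":[0,0,0]}]'
$R '[{"fingers":10,"xyz":[0,0,0.2],"rotation":[0,0,0]},{"fingers":10,"xyz":[0,0,0.6],"rotation":[0,0,0]},{"fingers":10,"xyz":[0,0,0.8],"rotation":[0,0,0]},{"fingers":10,"xyz":[0,0,0.8],"rotation":[0,0,0]},{"fingers":10,"xyz":[0,0,0.6],"rotation":[0,0,0]}]'
```

```text
clock: 10.55
ee_pos: [462.5, 129.5, 19.3]
orientation: [-0.0, 0.161, 0.987, -0.0]
contact_force: [-0.1, -0.1, 0.4]
width: 0.548
grasp_force: 0.0
clock: 11.05
ee_pos: [463.0, 129.9, 20.3]
orientation: [0.001, 0.161, 0.987, 0.0]
contact_force: [-0.3, -1.5, 5.9]
width: 0.236
grasp_force: 38.9
clock: 11.55
ee_pos: [462.7, 130.0, 95.9]
orientation: [0.001, 0.161, 0.987, 0.0]
contact_force: [0.1, -0.6, -1.4]
width: 0.24
grasp_force: 39.2
```

```bash
R='python3 -m pendant'
$R '[{"fingers":10,"xyz":[0.2,-0.5,0.8],"rotation":[0,0,0]},{"fingers":10,"xyz":[0.4,-1,0.8],"rotation":[0,0,0]},{"fingers":10,"xyz":[0.4,-1,0.6],"rotation":[0,0,0]},{"fingers":10,"xyz":[0.4,-1,0],"rotation":[0,0,0]},{"fingers":10,"xyz":[0.4,-1,0],"rotation":[0,0,0]}]' >/dev/null
$R '[{"fingers":10,"xyz":[0.4,-1,0],"rotation":[0,0,0]},{"fingers":10,"xyz":[0.4,-1,0],"rotation":[0,0,0]},{"fingers":10,"xyz":[0.4,-1,0],"rotation":[0,0,0]},{"fingers":10,"xyz":[0.4,-1,0],"rotation":[0,0,0]},{"fingers":10,"xyz":[0.4,-1,0],"rotation":[0,0,0]}]' >/dev/null
$R '[{"fingers":10,"xyz":[0.4,-1,0],"rotation":[0,0,0]},{"fingers":10,"xyz":[0.4,-1,0],"rotation":[0,0,0]},{"fingers":10,"xyz":[0.4,-1,0],"rotation":[0,0,0]},{"fingers":10,"xyz":[0.4,-1,0],"rotation":[0,0,0]},{"fingers":10,"xyz":[0.4,-1,0],"rotation":[0,0,0]}]' >/dev/null
$R '[{"fingers":10,"xyz":[0.4,-1,0],"rotation":[0,0,0]},{"fingers":10,"xyz":[0.3,-0.8,0],"rotation":[0,0,0]},{"fingers":10,"xyz":[0,-0.5,-0.6],"rotation":[0,0,0]},{"fingers":10,"xyz":[0,0,-0.7],"rotation":[0,0,0]},{"fingers":10,"xyz":[0,0,0],"rotation":[0,0,0]}]'
```

```text
clock: 13.55
ee_pos: [623.0, -289.2, 113.4]
orientation: [-0.003, 0.161, 0.987, 0.001]
contact_force: [-0.3, 0.6, -1.5]
width: 0.243
grasp_force: 39.3
```

```bash
R='python3 -m pendant'
$R '[{"fingers":10,"xyz":[0,0,-0.4],"rotation":[0,0,0]},{"fingers":10,"xyz":[0,0,-0.3],"rotation":[0,0,0]},{"fingers":10,"xyz":[0,0,-0.16],"rotation":[0,0,0]},{"fingers":10,"xyz":[0,0,0],"rotation":[0,0,0]}]'
$R '[{"fingers":10,"xyz":[0,0,-0.16],"rotation":[0,0,0]},{"fingers":10,"xyz":[0,0,0],"rotation":[0,0,0]}]'
```

```text
clock: 13.95
ee_pos: [624.8, -289.8, 94.8]
orientation: [-0.0, 0.161, 0.987, 0.0]
contact_force: [-0.9, 0.1, -1.1]
width: 0.239
grasp_force: 39.3
clock: 14.15
ee_pos: [624.9, -290.0, 91.1]
orientation: [-0.0, 0.161, 0.987, 0.0]
contact_force: [1.0, 0.0, -2.0]
width: 0.236
grasp_force: 39.3
```

```bash
R='python3 -m pendant'
$R '[{"fingers":10,"xyz":[0,0,-0.08],"rotation":[0,0,0]},{"fingers":10,"xyz":[0,0,0],"rotation":[0,0,0]}]'
$R '[{"fingers":10,"xyz":[0,0,-0.05],"rotation":[0,0,0]},{"fingers":10,"xyz":[0,0,0],"rotation":[0,0,0]}]'
$R '[{"fingers":10,"xyz":[0,0,-0.04],"rotation":[0,0,0]},{"fingers":10,"xyz":[0,0,0],"rotation":[0,0,0]}]'
```

```text
clock: 14.35
ee_pos: [624.9, -290.1, 89.2]
orientation: [-0.0, 0.161, 0.987, 0.0]
contact_force: [0.8, 0.4, -2.3]
width: 0.237
grasp_force: 39.3
clock: 14.55
ee_pos: [624.9, -290.1, 87.9]
orientation: [-0.0, 0.161, 0.987, 0.0]
contact_force: [-0.1, -0.3, -1.2]
width: 0.236
grasp_force: 39.3
clock: 14.75
ee_pos: [625.1, -290.2, 87.4]
orientation: [0.0, 0.161, 0.987, -0.0]
contact_force: [-0.9, 0.2, 2.4]
width: 0.243
grasp_force: 39.6
```

```bash
R='python3 -m pendant'
$R '[{"fingers":10,"xyz":[0,0,-0.02],"rotation":[0,0,0]},{"fingers":20,"xyz":[0,0,0],"rotation":[0,0,0]},{"fingers":30,"xyz":[0,0,0],"rotation":[0,0,0]},{"fingers":50,"xyz":[0,0,0.1],"rotation":[0,0,0]},{"fingers":60,"xyz":[0,0,0.3],"rotation":[0,0,0]}]'
$R '[{"fingers":60,"xyz":[0,0,0.8],"rotation":[0,0,0]},{"fingers":60,"xyz":[0,0,0.8],"rotation":[0,0,0]},{"fingers":60,"xyz":[0,0.5,0.6],"rotation":[0,0,0.4]},{"fingers":60,"xyz":[0,1,0],"rotation":[0,0,0.5]},{"fingers":60,"xyz":[0,1,0],"rotation":[0,0,0.5]}]' >/dev/null
$R '[{"fingers":60,"xyz":[0,1,0],"rotation":[0,0,0]},{"fingers":60,"xyz":[0,1,0],"rotation":[0,0,0]},{"fingers":60,"xyz":[0,1,0],"rotation":[0,0,0]},{"fingers":60,"xyz":[0,1,0],"rotation":[0,0,0]},{"fingers":60,"xyz":[0,1,0],"rotation":[0,0,0]}]' >/dev/null
$R '[{"fingers":60,"xyz":[0,1,0],"rotation":[0,0,0]},{"fingers":60,"xyz":[0,1,0],"rotation":[0,0,0]},{"fingers":60,"xyz":[0,1,0],"rotation":[0,0,0]},{"fingers":60,"xyz":[0,1,0],"rotation":[0,0,0]},{"fingers":60,"xyz":[0,1,0],"rotation":[0,0,0]}]' >/dev/null
$R '[{"fingers":60,"xyz":[0,1,-0.6],"rotation":[0,0,0]},{"fingers":60,"xyz":[0.2,1,-0.8],"rotation":[0,0,0]},{"fingers":60,"xyz":[0.2,1,-0.7],"rotation":[0,0,0]},{"fingers":60,"xyz":[0,0.6,-0.5],"rotation":[0,0,0]},{"fingers":60,"xyz":[0,0.4,0],"rotation":[0,0,0]}]' >/dev/null
$R '[{"fingers":60,"xyz":[0,0,0],"rotation":[0,0,0]},{"fingers":60,"xyz":[0,0,0],"rotation":[0,0,0]}]'
python3 - <<'E'
from workcell import manip
import cv2,numpy as np
p,d=manip.capture("scene"); cv2.imwrite("pics/s2.png",cv2.resize(np.ascontiguousarray(p[160:340,120:420,::-1]),None,fx=2.6,fy=2.6)); np.savez("scene2.npz",p=p,d=d)
p,d=manip.capture("top"); np.savez("top2.npz",p=p,d=d)
q=manip.get_obs()["orientation"]; print(np.degrees(2*np.arctan2(q[2],q[1]))-90)
from meas import *
for k,z in(("wide",75),("slim",85)):
    print(k,"plate",at(d,JAR[k][0],z-3,z+40,z+6,1),"knob",at(d,JAR[k][0],z+18,z+45,z+32,1))
E
```

```text
clock: 15.25
ee_pos: [624.6, -289.9, 96.1]
orientation: [-0.001, 0.161, 0.987, 0.0]
contact_force: [0.1, 0.4, 0.3]
width: 0.678
grasp_force: 0.0
clock: 17.45
ee_pos: [635.3, 122.0, 87.6]
orientation: [0.001, 0.088, 0.996, 0.0]
contact_force: [0.3, -0.2, -0.3]
width: 0.706
grasp_force: 0.0
79.80506747898812
wide plate [ 623.1 -290.4   88.1    0.    79.   876. ] knob [ 622.  -289.7   23.4    0.   104.    63. ]
slim plate [ 456.5 -294.3   63.6    0.    89.4  500. ] knob [ 455.6 -293.5   23.5    0.   114.    69. ]
```

View pics/s2.png

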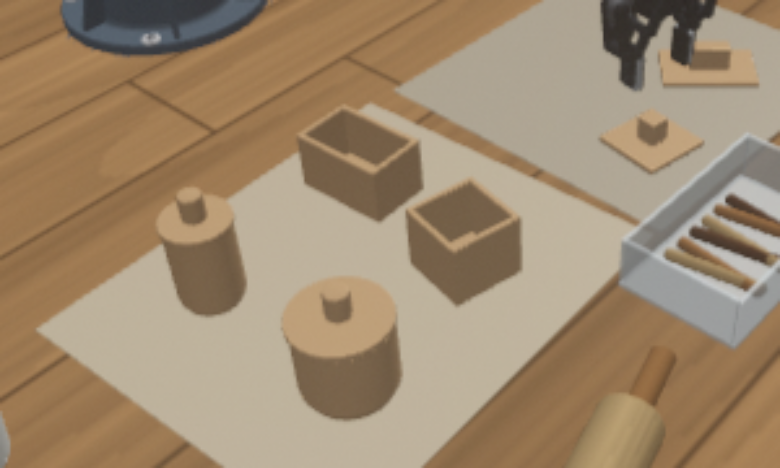

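The scene view shows the slim lid at (195,215) and the wide lid at (338,310) flat on their jars. Next is the square lid.

```bash
R='python3 -m pendant'
$R '[{"fingers":60,"xyz":[-0.05,-0.02,-0.9],"rotation":[0,0,0]},{"fingers":60,"xyz":[0,0,-0.9],"rotation":[0,0,0]},{"fingers":60,"xyz":[0,0,-0.6],"rotation":[0,0,0]},{"fingers":60,"xyz":[0,0,-0.32],"rotation":[0,0,0]},{"fingers":35,"xyz":[0,0,0],"rotation":[0,0,0]}]' 40
$R '[{"fingers":10,"xyz":[0,0,0],"rotation":[0,0,0]},{"fingers":10,"xyz":[0,0,0],"rotation":[0,0,0]},{"fingers":10,"xyz":[0,0,0],"rotation":[0,0,0]},{"fingers":10,"xyz":[0,0,0],"rotation":[0,0,0]},{"fingers":10,"xyz":[0,0,0],"rotation":[0,0,0]}]'
$R '[{"fingers":10,"xyz":[0,0,0.2],"rotation":[0,0,0]},{"fingers":10,"xyz":[0,0,0.6],"rotation":[0,0,0]},{"fingers":10,"xyz":[0,0,0.8],"rotation":[0,0,0]},{"fingers":10,"xyz":[0,0,0.8],"rotation":[0,0,0]},{"fingers":10,"xyz":[0,0,0.6],"rotation":[0,0,0]}]'
```

```text
clock: 18.05
ee_pos: [633.5, 121.6, 17.9]
orientation: [-0.001, 0.089, 0.996, -0.0]
contact_force: [0.1, 0.4, 0.6]
width: 0.551
grasp_force: 0.0
clock: 18.55
ee_pos: [634.5, 122.0, 19.7]
orientation: [0.001, 0.088, 0.996, 0.0]
contact_force: [-0.2, -0.9, 7.2]
width: 0.25
grasp_force: 40.8
clock: 19.05
ee_pos: [634.1, 122.0, 95.8]
orientation: [0.001, 0.088, 0.996, 0.0]
contact_force: [0.2, 0.4, -0.8]
width: 0.25
grasp_force: 39.9
```

```bash
R='python3 -m pendant'
$R '[{"fingers":10,"xyz":[0,-0.5,0.6],"rotation":[0,0,0]},{"fingers":10,"xyz":[-0.2,-1,0.4],"rotation":[0,0,0]},{"fingers":10,"xyz":[-0.2,-1,0],"rotation":[0,0,-0.1]},{"fingers":10,"xyz":[-0.2,-1,0],"rotation":[0,0,-0.1]},{"fingers":10,"xyz":[-0.2,-1,0],"rotation":[0,0,-0.1]}]' >/dev/null
$R '[{"fingers":10,"xyz":[-0.2,-1,0],"rotation":[0,0,0]},{"fingers":10,"xyz":[-0.2,-1,0],"rotation":[0,0,0]},{"fingers":10,"xyz":[0,-1,0],"rotation":[0,0,0]},{"fingers":10,"xyz":[0,-1,0],"rotation":[0,0,0]},{"fingers":10,"xyz":[0,-1,0],"rotation":[0,0,0]}]' >/dev/null
$R '[{"fingers":10,"xyz":[0,-0.5,-0.2],"rotation":[0,0,0]},{"fingers":10,"xyz":[0,0,-0.5],"rotation":[0,0,0]},{"fingers":10,"xyz":[0,0,-0.3],"rotation":[0,0,0]},{"fingers":10,"xyz":[0,0,0],"rotation":[0,0,0]},{"fingers":10,"xyz":[0,0,0],"rotation":[0,0,0]}]'
python3 -c "
from workcell import manip;import numpy as np
q=manip.get_obs()['orientation']; print(np.degrees(2*np.arctan2(q[2],q[1]))-90)"
```

```text
clock: 20.55
ee_pos: [603.6, -127.1, 93.2]
orientation: [-0.0, 0.104, 0.995, 0.0]
contact_force: [0.9, 1.1, -1.2]
width: 0.246
grasp_force: 39.9
78.11112256034457
```

```bash
R='python3 -m pendant'
$R '[{"fingers":10,"xyz":[0.02,-0.02,-0.3],"rotation":[0,0,0]},{"fingers":10,"xyz":[0,0,-0.16],"rotation":[0,0,0]},{"fingers":10,"xyz":[0,0,-0.08],"rotation":[0,0,0]},{"fingers":10,"xyz":[0,0,0],"rotation":[0,0,0]}]'
$R '[{"fingers":10,"xyz":[0,0,-0.04],"rotation":[0,0,0]},{"fingers":10,"xyz":[0,0,0],"rotation":[0,0,0]}]'
$R '[{"fingers":10,"xyz":[0,0,-0.03],"rotation":[0,0,0]},{"fingers":10,"xyz":[0,0,0],"rotation":[0,0,0]}]'
```

```text
clock: 20.95
ee_pos: [604.1, -128.5, 79.7]
orientation: [-0.0, 0.104, 0.995, 0.0]
contact_force: [0.4, -0.5, -0.9]
width: 0.249
grasp_force: 39.9
clock: 21.15
ee_pos: [604.3, -128.6, 79.1]
orientation: [0.0, 0.104, 0.995, -0.0]
contact_force: [0.2, 0.1, -1.7]
width: 0.245
grasp_force: 39.9
clock: 21.35
ee_pos: [604.2, -128.6, 78.3]
orientation: [0.0, 0.104, 0.995, -0.0]
contact_force: [-0.8, 0.3, -0.9]
width: 0.246
grasp_force: 39.9
```

```bash
R='python3 -m pendant'
$R '[{"fingers":10,"xyz":[0,0,-0.04],"rotation":[0,0,0]},{"fingers":10,"xyz":[0,0,0],"rotation":[0,0,0]}]'
$R '[{"fingers":10,"xyz":[0,0,-0.03],"rotation":[0,0,0]},{"fingers":10,"xyz":[0,0,0],"rotation":[0,0,0]}]'
```

```text
clock: 21.55
ee_pos: [604.1, -128.6, 77.2]
orientation: [-0.0, 0.104, 0.995, 0.0]
contact_force: [0.4, -0.2, -0.5]
width: 0.248
grasp_force: 39.9
clock: 21.75
ee_pos: [604.3, -128.6, 76.7]
orientation: [0.0, 0.104, 0.995, -0.0]
contact_force: [-0.3, 0.0, 1.6]
width: 0.247
grasp_force: 40.3
```

```bash
R='python3 -m pendant'
$R '[{"fingers":10,"xyz":[0,0,-0.02],"rotation":[0,0,0]},{"fingers":20,"xyz":[0,0,0],"rotation":[0,0,0]},{"fingers":30,"xyz":[0,0,0],"rotation":[0,0,0]},{"fingers":50,"xyz":[0,0,0.1],"rotation":[0,0,0]},{"fingers":60,"xyz":[0,0,0.3],"rotation":[0,0,0]}]'
$R '[{"fingers":60,"xyz":[0,0,0.8],"rotation":[0,0,0]},{"fingers":60,"xyz":[0,0,0.8],"rotation":[0,0,0]},{"fingers":60,"xyz":[0,0.5,0],"rotation":[0,0,0.5]},{"fingers":60,"xyz":[0,1,0],"rotation":[0,0,0.8]},{"fingers":60,"xyz":[0,1,0],"rotation":[0,0,0.8]}]' >/dev/null
$R '[{"fingers":60,"xyz":[0,1,0],"rotation":[0,0,0.8]},{"fingers":60,"xyz":[0,1,0],"rotation":[0,0,0.8]},{"fingers":60,"xyz":[0,1,0],"rotation":[0,0,0.8]},{"fingers":60,"xyz":[0,1,0],"rotation":[0,0,0.8]},{"fingers":60,"xyz":[0,1,0],"rotation":[0,0,0.8]}]' >/dev/null
$R '[{"fingers":60,"xyz":[0,1,0],"rotation":[0,0,0.8]},{"fingers":60,"xyz":[0,1,0],"rotation":[0,0,0.8]},{"fingers":60,"xyz":[0,1,0],"rotation":[0,0,0.7]},{"fingers":60,"xyz":[0,1,0],"rotation":[0,0,0]},{"fingers":60,"xyz":[0,1,0],"rotation":[0,0,0]}]' >/dev/null
$R '[{"fingers":60,"xyz":[0,1,0],"rotation":[0,0,0]},{"fingers":60,"xyz":[0,1,-0.6],"rotation":[0,0,0]},{"fingers":60,"xyz":[0.1,1,-0.6],"rotation":[0,0,0]},{"fingers":60,"xyz":[0,0.5,-0.4],"rotation":[0,0,0]},{"fingers":60,"xyz":[0,0,0],"rotation":[0,0,0]}]' >/dev/null
$R '[{"fingers":60,"xyz":[0,0,0],"rotation":[0,0,0]},{"fingers":60,"xyz":[0,0,0],"rotation":[0,0,0]}]'
python3 - <<'E'
from meas import *
q=manip.get_obs()["orientation"]; print(np.degrees(2*np.arctan2(q[2],q[1]))-90)
p,d=manip.capture("top")
print(at(d,JAR["square"][0],62,120,71,0),at(d,JAR["oblong"][0],53,68,60,0))
E
```

```text
clock: 22.25
ee_pos: [603.9, -128.5, 85.7]
orientation: [-0.001, 0.104, 0.995, 0.0]
contact_force: [-0.1, -0.1, -0.6]
width: 0.677
grasp_force: 0.0
clock: 24.45
ee_pos: [607.2, 270.5, 86.9]
orientation: [0.0, -0.329, 0.944, -0.0]
contact_force: [-0.1, 0.3, 0.6]
width: 0.7
grasp_force: 0.0
128.39444265426985
[ 603.8 -130.    76.4   75.6  168.    69.1  833. ] [ 449.6 -104.4  100.    63.8    2.1   57.6  244. ]
```

The square lid is in line with its jar (168° for both). Now the oblong lid.

```bash
R='python3 -m pendant'
$R '[{"fingers":60,"xyz":[-0.04,-0.02,-0.9],"rotation":[0,0,0.06]},{"fingers":60,"xyz":[0,0,-0.9],"rotation":[0,0,0]},{"fingers":60,"xyz":[0,0,-0.6],"rotation":[0,0,0]},{"fingers":60,"xyz":[0,0,-0.28],"rotation":[0,0,0]},{"fingers":35,"xyz":[0,0,0],"rotation":[0,0,0]}]' 40
$R '[{"fingers":10,"xyz":[0,0,0],"rotation":[0,0,0]},{"fingers":10,"xyz":[0,0,0],"rotation":[0,0,0]},{"fingers":10,"xyz":[0,0,0],"rotation":[0,0,0]},{"fingers":10,"xyz":[0,0,0],"rotation":[0,0,0]},{"fingers":10,"xyz":[0,0,0],"rotation":[0,0,0]}]'
$R '[{"fingers":10,"xyz":[0,0,0.2],"rotation":[0,0,0]},{"fingers":10,"xyz":[0,0,0.6],"rotation":[0,0,0]},{"fingers":10,"xyz":[0,0,0.8],"rotation":[0,0,0]},{"fingers":10,"xyz":[0,0,0.8],"rotation":[0,0,0]},{"fingers":10,"xyz":[0,0,0.6],"rotation":[0,0,0]}]'
```

```text
clock: 25.0
ee_pos: [605.6, 270.5, 18.6]
orientation: [-0.0, -0.332, 0.943, -0.0]
contact_force: [-0.4, 0.2, 0.5]
width: 0.548
grasp_force: 0.0
clock: 25.5
ee_pos: [606.4, 271.1, 20.3]
orientation: [0.001, -0.332, 0.943, -0.0]
contact_force: [-0.5, -1.3, 6.0]
width: 0.226
grasp_force: 40.4
clock: 26.0
ee_pos: [606.1, 271.1, 96.4]
orientation: [0.001, -0.332, 0.943, 0.0]
contact_force: [-0.6, 0.0, -2.5]
width: 0.221
grasp_force: 39.5
```

```bash
R='python3 -m pendant'
$R '[{"fingers":10,"xyz":[-0.2,-0.5,0.6],"rotation":[0,0,-0.3]},{"fingers":10,"xyz":[-0.45,-1,0.6],"rotation":[0,0,-0.5]},{"fingers":10,"xyz":[-0.45,-1,0.4],"rotation":[0,0,-0.5]},{"fingers":10,"xyz":[-0.45,-1,0],"rotation":[0,0,-0.5]},{"fingers":10,"xyz":[-0.45,-1,0],"rotation":[0,0,-0.5]}]' >/dev/null
$R '[{"fingers":10,"xyz":[-0.45,-1,0],"rotation":[0,0,-0.5]},{"fingers":10,"xyz":[-0.45,-1,0],"rotation":[0,0,-0.5]},{"fingers":10,"xyz":[-0.45,-1,0],"rotation":[0,0,-0.5]},{"fingers":10,"xyz":[-0.45,-1,0],"rotation":[0,0,-0.5]},{"fingers":10,"xyz":[-0.45,-1,0],"rotation":[0,0,-0.5]}]' >/dev/null
$R '[{"fingers":10,"xyz":[-0.45,-1,0],"rotation":[0,0,-0.5]},{"fingers":10,"xyz":[-0.45,-1,0],"rotation":[0,0,-0.5]},{"fingers":10,"xyz":[-0.45,-1,0],"rotation":[0,0,-0.3]},{"fingers":10,"xyz":[-0.45,-1,0],"rotation":[0,0,0]},{"fingers":10,"xyz":[-0.2,-1,-0.4],"rotation":[0,0,0]}]' >/dev/null
$R '[{"fingers":10,"xyz":[0,-0.5,-0.7],"rotation":[0,0,0]},{"fingers":10,"xyz":[0,0,-0.7],"rotation":[0,0,0]},{"fingers":10,"xyz":[0,0,-0.3],"rotation":[0,0,0]},{"fingers":10,"xyz":[0,0,0],"rotation":[0,0,0]},{"fingers":10,"xyz":[0,0,0],"rotation":[0,0,0]}]'
python3 -c "
from workcell import manip;import numpy as np
q=manip.get_obs()['orientation']; print(np.degrees(2*np.arctan2(q[2],q[1]))-90)"
```

```text
clock: 28.0
ee_pos: [449.8, -103.9, 82.2]
orientation: [0.0, -0.02, 1.0, -0.0]
contact_force: [0.2, 0.4, -1.1]
width: 0.22
grasp_force: 39.4
92.23532243254385
```

```bash
R='python3 -m pendant'
$R '[{"fingers":10,"xyz":[0,0,-0.16],"rotation":[0,0,0]},{"fingers":10,"xyz":[0,0,-0.1],"rotation":[0,0,0]},{"fingers":10,"xyz":[0,0,0],"rotation":[0,0,0]},{"fingers":10,"xyz":[0,0,0],"rotation":[0,0,0]}]'
$R '[{"fingers":10,"xyz":[0,0,-0.06],"rotation":[0,0,0]},{"fingers":10,"xyz":[0,0,0],"rotation":[0,0,0]}]'
$R '[{"fingers":10,"xyz":[0,0,-0.04],"rotation":[0,0,0]},{"fingers":10,"xyz":[0,0,0],"rotation":[0,0,0]}]'
```

```text
clock: 28.4
ee_pos: [449.5, -104.0, 75.1]
orientation: [0.0, -0.019, 1.0, -0.0]
contact_force: [0.2, 0.5, -1.7]
width: 0.221
grasp_force: 39.4
clock: 28.6
ee_pos: [449.4, -104.1, 73.4]
orientation: [-0.0, -0.019, 1.0, 0.0]
contact_force: [0.5, 0.5, -0.8]
width: 0.225
grasp_force: 39.4
clock: 28.8
ee_pos: [449.4, -104.1, 72.4]
orientation: [-0.0, -0.019, 1.0, 0.0]
contact_force: [-0.1, -0.7, -1.7]
width: 0.224
grasp_force: 39.5
```

```bash
R='python3 -m pendant'
$R '[{"fingers":10,"xyz":[0,0,-0.04],"rotation":[0,0,0]},{"fingers":10,"xyz":[0,0,0],"rotation":[0,0,0]}]'
$R '[{"fingers":10,"xyz":[0,0,-0.02],"rotation":[0,0,0]},{"fingers":20,"xyz":[0,0,0],"rotation":[0,0,0]},{"fingers":30,"xyz":[0,0,0],"rotation":[0,0,0]},{"fingers":50,"xyz":[0,0,0.1],"rotation":[0,0,0]},{"fingers":60,"xyz":[0,0,0.3],"rotation":[0,0,0]}]'
$R '[{"fingers":60,"xyz":[0,0,0.8],"rotation":[0,0,0]},{"fingers":60,"xyz":[0,0,1],"rotation":[0,0,0]},{"fingers":60,"xyz":[0,0,1],"rotation":[0,0,0]},{"fingers":60,"xyz":[0,0.5,1],"rotation":[0,0,0]},{"fingers":60,"xyz":[0,1,0],"rotation":[0,0,0]}]'
$R '[{"fingers":60,"xyz":[0,1,0],"rotation":[0,0,0]},{"fingers":60,"xyz":[0,1,0],"rotation":[0,0,0]},{"fingers":60,"xyz":[0,1,0],"rotation":[0,0,0]},{"fingers":60,"xyz":[0,1,0],"rotation":[0,0,0]},{"fingers":60,"xyz":[0,1,0],"rotation":[0,0,0]}]' >/dev/null
$R '[{"fingers":60,"xyz":[0,1,0],"rotation":[0,0,0]},{"fingers":60,"xyz":[0,1,0],"rotation":[0,0,0]},{"fingers":60,"xyz":[0,1,0],"rotation":[0,0,0]},{"fingers":60,"xyz":[0,0,0],"rotation":[0,0,0]},{"fingers":60,"xyz":[0,0,0],"rotation":[0,0,0]}]' >/dev/null
python3 - <<'E'
from meas import *
p,d=manip.capture("top")
for k,(c,z,r) in JAR.items(): print(k,at(d,c,z-3,z+40,z+6,r,32))
p,d=manip.capture("scene"); cv2.imwrite("pics/s3.png",cv2.resize(np.ascontiguousarray(p[160:340,120:420,::-1]),None,fx=2.6,fy=2.6))
E
```

```text
clock: 29.0
ee_pos: [449.5, -104.1, 72.2]
orientation: [0.0, -0.019, 1.0, -0.0]
contact_force: [-5.3, 1.9, 11.5]
width: 0.226
grasp_force: 41.2
clock: 29.5
ee_pos: [449.2, -104.0, 80.9]
orientation: [-0.001, -0.019, 1.0, 0.0]
contact_force: [0.1, 1.1, 0.9]
width: 0.681
grasp_force: 0.0
clock: 30.0
ee_pos: [451.0, -67.3, 179.4]
orientation: [0.003, -0.018, 1.0, -0.001]
contact_force: [0.7, 0.6, -1.5]
width: 0.701
grasp_force: 0.0
wide [ 623.1 -290.4   88.1    0.    79.2  873. ]
slim [ 456.5 -294.3   63.6    0.    89.2  506. ]
square [ 603.8 -130.    76.3   75.6  168.    69.2  833. ]
oblong [ 451.5 -105.6  104.2   67.6    2.1   64.5 1098. ]
```

View pics/s3.png

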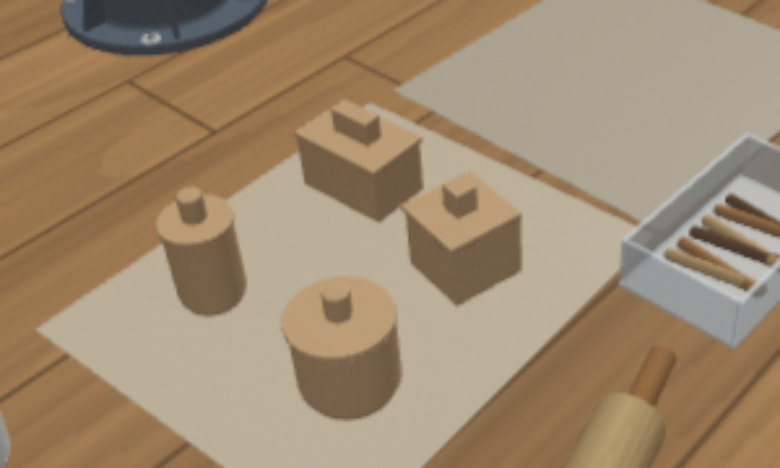

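The picture shows all four lids flat and square on their jars: slim (195,215), wide (338,310), square (463,210) and oblong (358,135).

```bash
python3 -c "
from workcell import manip; print(manip.close_job())"
```

```text
the job is handed in; nothing more can be done
None
```

All four lids are on their own jars, knob up, flat on the rims and lined up with the jars' sides to about 2 mm; the job was handed in after about 31 s of the 122 s allowed.

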